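Clamp the plate and hold a weld-on socket down on its sprung cone for tacking

ROBOT

A 7-joint arm with a two-finger parallel gripper is mounted at the origin on the work surface; the furniture and walls round the work are solid. World frame = base frame: x ahead of the robot, y to its left, z up, the work surface at z = 0. Lengths are in m, angles in rad, forces in N, time in s.
With the tool pointing down it reaches from about 0.4 to 0.875 m from the base axis. Payload 19.3 kg.
Tool frame: the origin (TCP) lies on the mounting face of the last link; the fingertips stand 173 mm ahead of it and the grasp point (between the pads) lies 155 mm ahead of it; z points along the fingers, y is the line along which they close (so a half turn about z gives the same grasp; the last joint's range is limited). The gripper opens to 85 mm and grips with 20 to 120 N. Pads are 22 mm wide; open, the fingers measure 114 mm over their backs; the gripper's body (76 mm by 85 mm) begins 54 mm behind the grasp point. The pads swing forward as they close: fully open they stand 13 mm farther back than shut.
Start: joints at [-1.289, 0.521, -0.036, 1.599, 0.021, 1.021, -0.113], TCP at [0.215, 0.587, 0.405] pointing down, gripper open.
Joint ranges: [-2.91, 2.91], [-0.3, 2.13], [-1.5, 1.42], [0.17, 2.43], [-1.26, 4.41], [0.16, 1.93], [-2.52, 2.52]. Speed limits (rad/s): [1.89, 1.89, 2.39, 2.39, 3.01, 3.01, 3.01].

INTERFACE

Orientations are given as [roll, pitch, yaw] about the fixed x, y, z axes, in that order (R = Rz(yaw) Ry(pitch) Rx(roll)).
In Python, from workcell import bot, vision gives the robot as it stands.
- The arm moves only by the shell command python3 -m creep 'ROWS' [FORCE]. ROWS is JSON, a list that holds one entry, the list of rows, each a list of 7 numbers: the opening, from -1 (shut) to 1 (fully open), then the shift along the tool's x, y, z in cm, then the turn, a rotation vector about the tool's x, y, z in rad. In form: [[[grip, tx, ty, tz, rx, ry, rz], ...]]. A call has 1 to 12 rows; each row shifts and turns the commanded pose from where the row before left it, along the tool's axes as they then stand; what a row does not reach is not made up. A row lasts 1/8 s, in which the tool goes at most 62.5 mm and 10.7 degrees, less where a joint would pass 70% of its speed; a pose out of reach is approached as far as the arm can. A call with a gripper value outside its range is refused whole. The fingers move at their own pace and stop on an object; FORCE is the grip in N (left out, the last holds). Time passes only in rows, so rows that do not move let the fingers close. It gives the time, the measured TCP pose, the force, the opening and the grip force at its end, in the units of the state.
- bot.observe(): the state, without advancing time (a new reading comes with each control period).
- vision.grab_frame(name): name is "scene" or "top"; returns a dict with "image" (400x640x3 uint8, blue, green, red), "depth" (400x640 float32, m along the optical axis (not along the pixel's ray), 0 where there is no reading), "fovy" (degrees; the focal length in pixels is half the picture's height over the tangent of half this angle, whatever the lens; pixels are square), "cx", "cy" (the principal point, pixels), "cam_to_world" (4x4, takes a point from camera to world coordinates). Camera axes: x right, y down, z forward; pixel columns grow to the right and rows downward; lengths in m; the calibration is good to about 2 mm. A picture is of the moment at which its call begins.
- bot.job_done(): hands the job in; it is judged then, once.
The state is a dict: "clock": time; "qpos": joint angles; "qd": joint speeds; "joint_efforts": joint torques, N m; "position": TCP position; "tool_rot": TCP orientation; "force": force on the tool from outside, world axes, zero at the start; "moment": the same for the moment, N m; "grip_width": finger opening in m; "finger_force": force on a finger pad.
Only numpy, scipy, OpenCV 4.12 (cv2) and the standard library are available. Lean on these libraries where they do the work, as an engineer would, in place of code of your own. Each camera call takes 0.05 s, during which the arm holds its last target. There are 200 camera calls.

TASK

A steel plate lies in the tacking jig with the jig's sprung centring cone standing up through its hole. First turn the captive hex nut of the strap clamp clockwise by hand until it is tight and the strap grips the plate; then stand the plain open steel socket on the cone with its bevelled end down, press it down against the spring until it sits flat on the plate, and keep holding it pressed there, steadily and with moderate hand pressure (never more than about 60 N on the plate): your program finishes while you are still holding it, so that it can be tacked in place. Leave the capped coupling, the tin of nuts and the spanner where they are.

Things in the scene. Friction and masses are not known exactly. Their poses are not given: they have to be found in the camera images.
- jig: The tacking jig, fixed to the bench: a fabricated steel frame 150 x 270 mm, table top face 52 mm above the bench. Origin: centre of its underside; x across it, y along it, z up. At its -y end the sprung cone, at its +y end the strap clamp: the clamp's stud stands at (0, 65 mm), the cone at (0, -60 mm). Pins 8 mm high stand round the plate.
- seat (a point): Fixed point of the jig on the cone's axis, at the height of the plate's top face (62 mm above the bench): the middle of the socket's underside must come here. Axes as the jig.
- plate_home (a point): Fixed point of the jig where the plate's origin belongs (and lies at the start).
- plate: The workpiece, a loose flat steel plate 110 x 150 x 10 mm lying on the jig's table between the pins, with a 33 mm hole on the cone's axis. Origin: centre of its underside; y along its 150 mm side.
- plunger (a joint): Travel of the sprung cone, m: 0 = fully up, grows as it is pressed down, 0.014 = its end. The spring gives 3 N at 0 and 0.85 N more per mm. The cone catches the socket's bore when the socket's underside is about 10 mm above the plate; with the socket flat on the plate this reads about 0.010 (some 12 N of spring).
- cone_tip (a point): Top of the cone, on its axis; 87 to 89 mm above the bench while up. The steel cone is 10 mm across at its tip and widens to 30 mm, 18.5 mm below it. It moves down with the plunger. Axes as the jig.
- strap: The clamp's flat steel strap, 42 mm wide and 16 mm thick, lying along the jig's y from the heel block (origin: underside at the heel, 115 mm from the jig's middle) over the stud to its nose, which stands over the plate 66 mm from the cone's axis. Its top is about 80 mm above the bench. It rocks down about 1 mm at its nose per radian of the nut.
- clamp_nut (a joint): Angle of the captive hex nut, rad: grows as it is turned clockwise seen from above; 3.0 = tight, at its stop; it starts 1.1 to 2.1 rad before that. It stays where it is left; turning it takes about 0.15 N m.
- nut_mid (a point): Middle of the hex part of the nut, on the stud's axis: tall steel hex nut, 30 mm across flats, hex from 13 mm below to 13 mm above this point, a round washer 42 mm across beneath; the stud (20 mm thick) sticks out 11 mm above the nut. About 101 mm above the bench. The point turns with the nut: its x axis is square to one pair of flats (the other pairs at 60 degrees either way); z up.
- socket: The plain weld-on socket, a loose thick-walled steel tube, 44 mm outside diameter, 50 mm tall, open right through with a 27 mm bore, about 0.34 kg, standing on the bench. Its lower end has a small bevel (1.5 mm). Origin: centre of its underside; z up along its axis. It is taller than the capped coupling and has no cap.
- coupling: Bystander: a threaded pipe coupling 42 mm across and 44 mm tall, closed by a ribbed plastic cap on top. Origin: centre of its underside.
- tin: Bystander: low round open tin of nuts, 86 mm across, 42 mm tall. Origin: centre of its underside.
- spanner: Bystander: adjustable spanner 252 x 44 x 14 mm lying flat, long along its y. Origin: centre of its underside.
Things that resemble listed ones, but are neither listed nor needed, are in the scene too. What is shaped like the socket but yellow is not meant.

How it is judged:
On the way, in this order (a step that is already met when the one before it is completed fails the run):
1. the nut is tight and the strap grips the plate while the socket is not yet over the cone (value of joint clamp_nut above 2.8 rad and contact force between strap and plate above 3 N and horizontal distance between socket and seat above 0.05 m), for 0.2 s.
2. the socket is pressed down over the cone until it sits flat on the clamped plate (value of joint clamp_nut above 2.8 rad and contact force between strap and plate above 3 N and horizontal distance between socket and seat below 0.003 m and z of socket in the frame of plate between 0.008 and 0.0115 m and angle between socket's own z axis and vertical below 0.05 rad and value of joint plunger above 0.006 m and contact force between socket and plate above 4 N and contact force between any of the fingers, the arm and socket above 1 N), for 0.3 s.
At the end, for the whole second after the job is handed in: Nut within 0.2 rad of tight, strap on the plate (> 3 N), plate in place (5 mm); socket held upright (0.05 rad), bevel down, on the cone axis (3 mm), flat on the plate (1.5 mm), pressing it with 4 to 60 N, cone down 6 mm or more; all still; bystanders moved < 30 mm (all of step 2 and horizontal distance between plate and plate_home below 0.005 m and distance between plate and plate_home below 0.006 m and linear speed of socket below 0.01 m/s and velocity of joint plunger below 0.005 m/s and contact force between socket and plate below 60 N and distance of each of coupling, tin, spanner from where it was at the start of the episode below 0.03 m); the arm keeps its last pose, push and grip.
It fails at once if the socket is leaned on hard: over 90 N on the plate (contact force between socket and plate above 90 N).
It fails at once if a bystander is disturbed (distance of any of coupling, tin, spanner from where it was at the start of the episode above 0.03 m).
It also fails if it takes over 58 s, if anything falls off the work surface, if the arm or the gripper's body presses on something with over 40 N, if the wrist force passes 120 N, or if a joint passes its speed limit or range.

## Working session

There is one attempt and no reset: what is moved stays moved. The work goes in short steps, Python scripts to look and compute and a shell command to move; the robot and the scene stay as the last step left them, time stands still between calls to the robot, and variables do not carry over. Pictures are saved under pics/ and viewed, at most 10 in all, crops included, and the job is handed in when it is done.

```bash
mkdir -p pics; ls
python3 - <<'E'
from workcell import bot, vision
import cv2,numpy as np
for n in("scene","top"):
    f=vision.grab_frame(n); cv2.imwrite(f"pics/{n}0.png",f["image"]); np.savez(f"{n}0.npz",**f)
    print(n,f["fovy"],f["cx"],f["cy"],np.round(f["cam_to_world"],3).tolist())
print(bot.observe())
E
```

```text
pics
scene 45.822002686983545 315.56724106134595 202.45376585628196 [[0.717, -0.263, 0.646, -0.453], [-0.697, -0.295, 0.653, -0.997], [0.019, -0.918, -0.395, 0.675], [0.0, 0.0, 0.0, 1.0]]
top 45.51879048907173 325.94998575380964 193.51619149038177 [[-0.015, -0.995, 0.096, 0.382], [-1.0, 0.014, -0.012, -0.03], [0.011, -0.096, -0.995, 1.355], [0.0, 0.0, 0.0, 1.0]]
{'clock': 0.1, 'qpos': array([-1.28918241,  0.52193941, -0.03633306,  1.59994812,  0.02119741,
        1.02110088, -0.1128442 ]), 'qd': array([ 0.00130801,  0.00019867, -0.00059189, -0.00145149, -0.00062319,
        0.0011237 , -0.00044464]), 'joint_efforts': array([ 3.58438752e-03, -9.28491068e+01,  1.98406711e+00, -3.70534551e+01,
        1.81909947e-02,  5.23617447e-03, -4.29965712e-05]), 'position': array([0.21534939, 0.58659262, 0.40419351]), 'tool_rot': array([-3.14058390e+00,  6.58364322e-05,  2.78972707e+00]), 'force': array([ 0.9774194 , -0.64957812, -0.27574209]), 'moment': array([-0.01857165,  0.00995875, -0.0336924 ]), 'finger_force': 0.0, 'grip_width': 0.08516519437515092}
```

View pics/scene0.png

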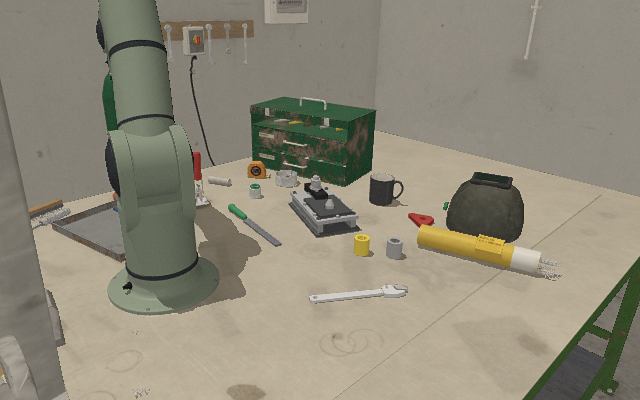

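View pics/top0.png

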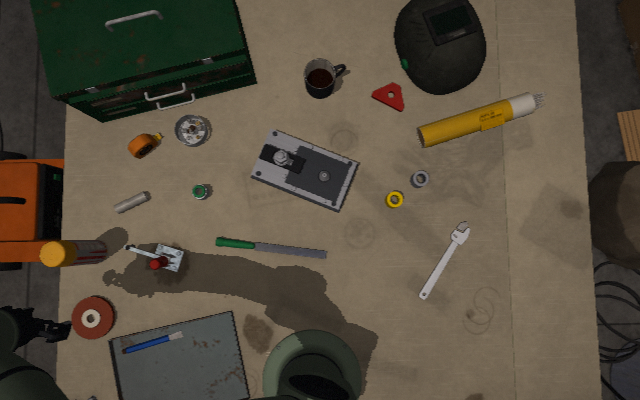

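The scene view shows the jig at about (323,208), the grey socket at (395,248), the yellow decoy at (362,245) and the spanner at (358,294). In the top view the nut is at (281,158), the cone at (323,176), the socket at (420,179), the coupling at (201,191) and the tin at (193,130).

```bash
cat > h.py <<'E'
import numpy as np,cv2
def K(f): return 200/np.tan(np.radians(float(f["fovy"]))/2)
def ray(f,u,v,z):
    T=f["cam_to_world"];d=T[:3,:3]@np.array([(u-f["cx"])/K(f),(v-f["cy"])/K(f),1]);o=T[:3,3]
    return o+d*(z-o[2])/d[2]
def cloud(f):
    T=f["cam_to_world"];v,u=np.mgrid[:400,:640];d=f["depth"]
    P=np.stack([(u-f["cx"])/K(f)*d,(v-f["cy"])/K(f)*d,d],-1)@T[:3,:3].T+T[:3,3]
    P[d==0]=np.nan; return P
E
python3 - <<'E'
from h import *
t=np.load("top0.npz");s=np.load("scene0.npz")
a=cv2.resize(t["image"][120:220,240:365],None,fx=6,fy=6,interpolation=cv2.INTER_CUBIC)[:, :750]
b=cv2.resize(s["image"][165:265,280:415],None,fx=4,fy=4,interpolation=cv2.INTER_CUBIC)
cv2.imwrite("pics/ctop.png",a);cv2.imwrite("pics/cscene.png",b)
P=cloud(t)
for nm,(x0,x1,y0,y1),zs in(("jig",(245,365,125,215),[(.04,.058),(.058,.068),(.074,.084),(.105,.135)]),("sock",(408,434,166,192),[(.03,.07)]),("yel",(383,407,187,211),[(.03,.07)]),("coup",(190,212,180,202),[(.03,.07)])):
    Q=P[y0:y1,x0:x1].reshape(-1,3)
    for lo,hi in zs:
        q=Q[(Q[:,2]>lo)&(Q[:,2]<hi)]
        r=cv2.minAreaRect(q[:,:2].astype(np.float32)) if len(q)>2 else 0
        print(nm,lo,len(q),np.round(np.median(q,0),4),np.round(q[:,2].max() if len(q) else 0,4),r)
E
```

```text
jig 0.04 2021 [0.5803 0.0575 0.0525] 0.058 ((0.5790147185325623, 0.015982061624526978), (0.2600369453430176, 0.14096932113170624), 67.1705093383789)
jig 0.058 1958 [ 0.5612 -0.0201  0.0624] 0.0679 ((0.5778064131736755, 0.01595085859298706), (0.25567442178726196, 0.13658955693244934), 66.68637084960938)
jig 0.074 444 [0.598  0.0557 0.0804] 0.084 ((0.5872278213500977, 0.037319116294384), (0.1926865130662918, 0.042886652052402496), 66.87218475341797)
jig 0.105 113 [0.6018 0.0738 0.1166] 0.1306 ((0.6029775738716125, 0.07448748499155045), (0.0328809879720211, 0.02663451060652733), 0.20521396398544312)
sock 0.03 169 [ 0.5469 -0.3064  0.0496] 0.0569 ((0.5465496778488159, -0.30686166882514954), (0.04406708851456642, 0.0417611300945282), 83.82756042480469)
yel 0.03 159 [ 0.4903 -0.2332  0.0498] 0.0571 ((0.49063581228256226, -0.23238714039325714), (0.04249035567045212, 0.04340529069304466), 17.487409591674805)
coup 0.03 144 [0.5205 0.3041 0.0412] 0.0533 ((0.5215206742286682, 0.306975394487381), (0.042145196348428726, 0.03894232213497162), 87.8563003540039)
```

View pics/ctop.png

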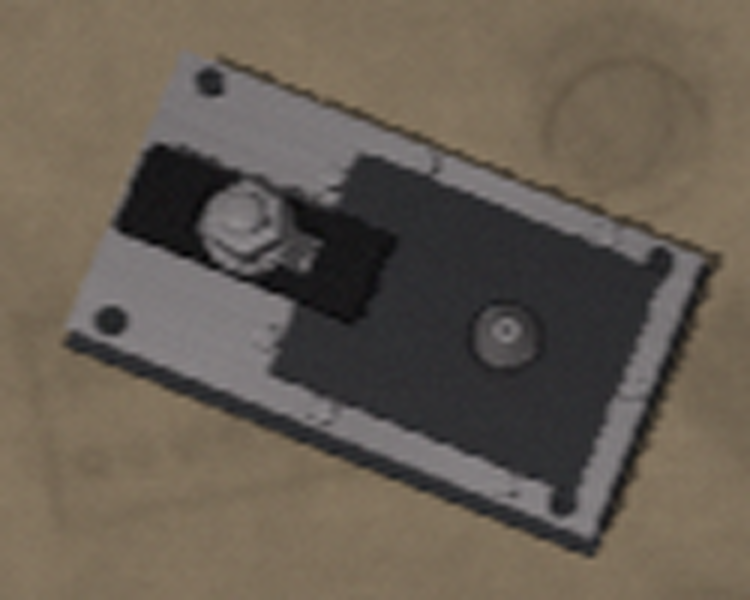

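View pics/cscene.png

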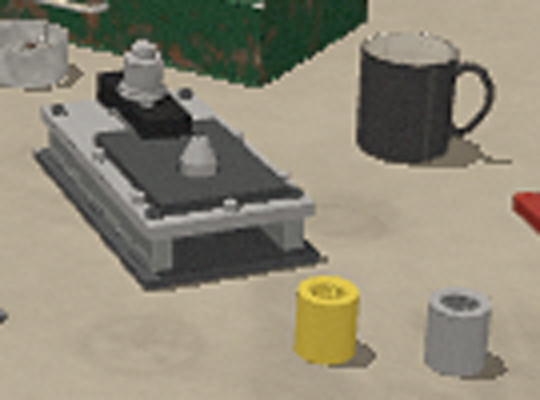

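Top crop: stud top at (242,212), cone tip at (506,330), and the jig is turned about 23° clockwise. Scene crop: the nut at (143,75), cone at (198,155) and grey socket at (458,330) stand upright. Next I refine the positions and the nut's orientation.

Run:
```python
from h import *
t=np.load("top0.npz");s=np.load("scene0.npz")
c=lambda x,x0,k:(x+.5)/k-.5+x0
print("tip top",ray(t,c(506,240,6),c(330,120,6),.088),"scene",ray(s,c(198,280,4),c(141,165,4),.088))
print("stud top",ray(t,c(242,240,6),c(212,120,6),.125),"scene",ray(s,c(143,280,4),c(45,165,4),.125))
print("sock scene top",ray(s,c(459,280,4),c(299,165,4),.050))
# socket outline in top: grey on tan -> saturation
for f,(x0,x1,y0,y1),n in((t,(405,437,163,195),"top"),(s,(380,412,230,265),"scene")):
    hsv=cv2.cvtColor(f["image"],cv2.COLOR_BGR2HSV)[y0:y1,x0:x1]
    m=((hsv[...,1]<45)&(hsv[...,2]>90)).astype(np.uint8)
    k=cv2.findContours(m,0,1)[0];k=max(k,key=cv2.contourArea);print(n,cv2.contourArea(k),cv2.boundingRect(k))
    if n=="top":
        (u,v),r=cv2.minEnclosingCircle(k);print(u+x0,v+y0,r,ray(t,u+x0,v+y0,.05))
a=cv2.resize(t["image"][145:170,268:293],None,fx=16,fy=16,interpolation=cv2.INTER_CUBIC)
b=cv2.resize(s["image"][172:197,303:328],None,fx=16,fy=16,interpolation=cv2.INTER_CUBIC)
cv2.imwrite("pics/nut.png",np.hstack([a,b]))
```

```text
tip top [ 0.5554634  -0.04067078  0.088     ] scene [ 0.55263017 -0.04129608  0.088     ]
stud top [0.60375925 0.0736956  0.125     ] scene [0.60349106 0.07477046 0.125     ]
sock scene top [ 0.550219   -0.30466769  0.05      ]
top 169.0 (8, 8, 16, 15)
420.74503326416016 177.93046379089355 7.8777008056640625 [ 0.54760336 -0.30855247  0.05      ]
scene 313.0 (6, 6, 17, 24)
```

View pics/nut.png

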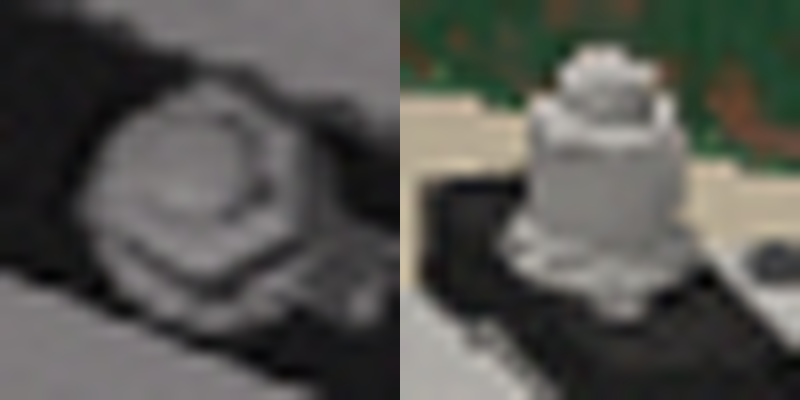

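The hex shows one pair of flats with its normal along the image horizontal (world y), with corners at (210,80) and (205,285) in the left half. Now I move above the nut.

```bash
python3 -m creep '[[[1,-4.5,-2.9,0,0,0,0],[1,-4.5,-2.9,0,0,0,0],[1,-4.5,-2.9,0,0,0,0],[1,-4.5,-2.9,0,0,0,0],[1,-4.5,-2.9,0,0,0,0],[1,-4.5,-2.9,0,0,0,0],[1,-4.5,-2.9,0,0,0,0],[1,-4.5,-2.9,0,0,0,0],[1,-4.5,-2.9,0,0,0,0],[1,-4.5,-2.9,0,0,0,0],[1,-4.5,-2.9,0,0,0,0],[1,-4.6,-2.8,0,0,0,0]]]' 60
cat > go.py <<'E'
import sys,numpy as np
from scipy.spatial.transform import Rotation as R
from workcell import bot
o=bot.observe();Rm=R.from_euler("xyz",o["tool_rot"])
print("t",o["clock"],"pos",o["position"].round(4),"rot",o["tool_rot"].round(3),"q",o["qpos"].round(2),"F",o["force"].round(1),"M",o["moment"].round(2),"w",round(o["grip_width"],4),"ff",o["finger_force"])
if len(sys.argv)>3:
    d=np.array(list(map(float,sys.argv[1:4])))-o["position"];print("tool cm",(Rm.inv().apply(d)*100).round(2))
    if len(sys.argv)>4: print("rotvec",(Rm.inv()*R.from_euler("xyz",[np.pi,0,float(sys.argv[4])])).as_rotvec().round(3))
E
python3 go.py .6035 .0742 .30 3.1416
```

```text
clock: 1.6
position: [0.6044, 0.073, 0.4045]
tool_rot: [-3.141, -0.0, 2.79]
force: [0.7, 0.4, 0.2]
grip_width: 0.0854
finger_force: 0.0
t 1.6 pos [0.6044 0.073  0.4045] rot [-3.141 -0.     2.79 ] q [-0.29  0.5   0.11  1.65 -0.06  1.    1.06] F [0.7 0.4 0.2] M [ 0.02 -0.02  0.02] w 0.0854 ff 0.0
tool cm [ 0.13  0.08 10.45]
rotvec [-0.    -0.    -0.352]
```

```bash
python3 -m creep '[[[1,0.13,0.08,2,0,0,-0.176],[1,0,0,4,0,0,-0.176],[1,0,0,4,0,0,0],[1,0,0,2,0,0,0],[1,0,0,1,0,0,0],[1,0,0,1,0,0,0],[1,0,0,0,0,0,0]]]' ; python3 go.py .6035 .0742 .264 3.1416
```

```text
clock: 2.48
position: [0.6027, 0.0758, 0.2646]
tool_rot: [-3.141, -0.0, -3.141]
force: [0.6, 0.3, -0.1]
grip_width: 0.0855
finger_force: 0.0
t 2.475 pos [0.6027 0.0758 0.2646] rot [-3.141 -0.    -3.141] q [-0.23  0.67  0.01  1.76 -0.01  0.72  1.36] F [ 0.6  0.3 -0.1] M [-0.03 -0.03 -0.03] w 0.0855 ff 0.0
tool cm [-0.08 -0.16  0.06]
rotvec [-0. -0.  0.]
```

```bash
python3 -m creep '[[[1,-0.08,-0.16,0,0,0,0],[0.2,0,0,0,0,0,0],[-0.4,0,0,0,0,0,0],[-1,0,0,0,0,0,0],[-1,0,0,0,0,0,0],[-1,0,0,0,0,0,0],[-1,0,0,0,0,0,0],[-1,0,0,0,0,0,0]]]' 50; python3 go.py .6035 .0742 .264 3.1416
```

```text
clock: 3.48
position: [0.6037, 0.0732, 0.2653]
tool_rot: [-3.141, 0.001, 3.141]
force: [-1.7, -5.5, 9.9]
grip_width: 0.029
finger_force: 49.0
t 3.475 pos [0.6037 0.0732 0.2653] rot [-3.141e+00  1.000e-03  3.141e+00] q [-0.23  0.67  0.01  1.76 -0.01  0.72  1.36] F [-1.7 -5.5  9.9] M [-1.03  0.45 -0.08] w 0.029 ff 49.02347515762813
tool cm [0.02 0.1  0.13]
rotvec [-0.001  0.001 -0.001]
```

```bash
python3 -m creep '[[[-1,0,-0.06,-0.15,0,0,0],[-1,0,0,0,0,0,0.05],[-1,0,0,0,0,0,0.12],[-1,0,0,0,0,0,0.12],[-1,0,0,0,0,0,0.12],[-1,0,0,0,0,0,0.12],[-1,0,0,0,0,0,0.12],[-1,0,0,0,0,0,0.12],[-1,0,0,0,0,0,0]]]' ; python3 go.py .6035 .0742 .264 3.1416
```

```text
clock: 4.6
position: [0.6037, 0.0735, 0.2652]
tool_rot: [-3.141, 0.001, 2.37]
force: [9.4, -3.0, -19.4]
grip_width: 0.0286
finger_force: 53.4
t 4.6 pos [0.6037 0.0735 0.2652] rot [-3.141e+00  1.000e-03  2.370e+00] q [-0.37  0.68  0.22  1.76 -0.21  0.72  0.76] F [  9.4  -3.  -19.4] M [ 0.11 -2.03 -0.04] w 0.0286 ff 53.43960299156606
tool cm [0.06 0.03 0.12]
rotvec [-0.001  0.001 -0.772]
```

```bash
python3 -m creep '[[[-1,-0.04,0.03,0.1,0,0,0],[-1,0,0,0.01,0,0,0.1],[-1,0,0,0.01,0,0,0.1],[-1,0,0,0.01,0,0,0.1]]]'; python3 go.py|cut -c1-300
python3 -m creep '[[[-1,0,0,0.01,0,0,0.1],[-1,0,0,0.01,0,0,0.1],[-1,0,0,0,0,0,0]]]'; python3 go.py
```

```text
clock: 5.1
position: [0.604, 0.0734, 0.2649]
tool_rot: [3.141, -0.0, 2.069]
force: [0.2, -1.6, -3.4]
grip_width: 0.0292
finger_force: 54.9
t 5.1 pos [0.604  0.0734 0.2649] rot [ 3.141 -0.     2.069] q [-0.42  0.69  0.3   1.77 -0.29  0.72  0.53] F [ 0.2 -1.6 -3.4] M [ 0.18 -0.38  0.13] w 0.0292 ff 54.944445166911464
clock: 5.48
position: [0.6041, 0.0735, 0.2648]
tool_rot: [3.141, 0.0, 1.872]
force: [1.8, -2.7, -1.1]
grip_width: 0.0288
finger_force: 55.7
t 5.475 pos [0.6041 0.0735 0.2648] rot [3.141 0.    1.872] q [-0.46  0.7   0.35  1.77 -0.34  0.73  0.38] F [ 1.8 -2.7 -1.1] M [ 0.01 -0.52 -0.15] w 0.0288 ff 55.65771872839832
```

```bash
for i in 1 ; do python3 -m creep '[[[-1,0,0,0.01,0,0,0.1],[-1,0,0,0.01,0,0,0.1]]]' >/dev/null; python3 go.py
python3 -m creep '[[[-1,0,0,0.01,0,0,0.1],[-1,0,0,0.01,0,0,0.1]]]'>/dev/null; python3 go.py; done
```

```text
t 5.725 pos [0.6042 0.0734 0.2647] rot [ 3.141 -0.     1.671] q [-0.49  0.72  0.41  1.77 -0.4   0.74  0.23] F [ 1.8 -5.3 -1.2] M [-0.79 -0.52  0.09] w 0.0291 ff 54.658439577324316
t 5.975 pos [0.6042 0.0733 0.2646] rot [ 3.141 -0.     1.471] q [-0.52  0.73  0.46  1.77 -0.45  0.75  0.07] F [ 1.3 -3.3  3.4] M [-0.15 -0.34  0.17] w 0.0288 ff 54.01716152882727
```

```bash
python3 -m creep '[[[-1,0,0,0,0,0,0.08],[-1,0,0,0,0,0,0.08]]]' >/dev/null; python3 go.py
python3 -m creep '[[[-1,0,0,0,0,0,0.08],[-1,0,0,0,0,0,0.08]]]'>/dev/null; python3 go.py
```

```text
t 6.225 pos [0.6043 0.0733 0.2646] rot [ 3.141 -0.     1.312] q [-0.55  0.74  0.5   1.77 -0.49  0.76 -0.05] F [ 0.8 -4.   1. ] M [-0.3  -0.59  0.53] w 0.0291 ff 53.51321255788207
t 6.475 pos [0.6047 0.0743 0.2648] rot [ 3.140e+00 -1.000e-03  1.155e+00] q [-0.58  0.75  0.54  1.77 -0.53  0.77 -0.17] F [12.3 16.7 -0. ] M [ 4.01 -2.58  1.75] w 0.0289 ff 93.13904006034136
```

```bash
python3 -m creep '[[[-1,0,0,0,0,0,0.05],[-1,0,0,0,0,0,0]]]' >/dev/null; python3 go.py
python3 -m creep '[[[1,0,0,0,0,0,0],[1,0,0,0,0,0,0],[1,0,0,0,0,0,0],[1,0,0,0,0,0,0],[1,0,0,-1,0,0,0],[1,0,0,-4,0,0,0],[1,0,0,-4,0,0,0]]]'>/dev/null; python3 go.py .5475 -.3075 .30 -2.79
python3 - <<'E'
from workcell import vision; import numpy as np
f=vision.grab_frame("scene");np.savez("scene1.npz",**f)
E
```

```text
t 6.725 pos [0.6052 0.0753 0.2648] rot [ 3.139e+00 -3.000e-03  1.107e+00] q [-0.58  0.75  0.56  1.77 -0.55  0.77 -0.21] F [ 9.6  7.4 -1.8] M [ 1.92 -2.26  0.61] w 0.029 ff 110.36809556186199
t 7.6 pos [0.6039 0.0733 0.356 ] rot [-3.142  0.     1.102] q [-0.64  0.64  0.65  1.72 -0.46  0.94 -0.28] F [-0.3  0.7  0.2] M [0.   0.03 0.04] w 0.0855 ff 0.0
tool cm [-36.51  12.19   5.61]
rotvec [-0.     0.    -2.392]
```

```bash
python3 -m creep '[[[1,-4.56,1.52,0,0,0,0],[1,-4.56,1.52,0,0,0,0],[1,-4.56,1.52,0,0,0,0],[1,-4.56,1.52,0,0,0,0],[1,-4.56,1.52,0,0,0,0],[1,-4.56,1.52,0,0,0,0],[1,-4.56,1.52,0,0,0,0],[1,-4.56,1.52,2,0,0,0],[1,0,0,2,0,0,-0.16],[1,0,0,1.5,0,0,-0.16],[1,0,0,0,0,0,-0.17],[1,0,0,0,0,0,0]]]' >/dev/null; python3 go.py .548 -.307 .185 1.6
python3 - <<'E'
from workcell import vision; import numpy as np,cv2
f=vision.grab_frame("scene");np.savez("scene1.npz",**f)
cv2.imwrite("pics/s1.png",cv2.resize(f["image"][150:270,270:430],None,fx=5,fy=5,interpolation=cv2.INTER_CUBIC))
E
```

```text
t 9.15 pos [ 0.5474 -0.3073  0.2998] rot [ 3.141 -0.     1.59 ] q [ 0.13  0.7   0.44  1.7  -0.38  0.83  0.76] F [-0.2  0.1  0.1] M [-0.01  0.01 -0.03] w 0.0854 ff 0.0
tool cm [ 0.02  0.05 11.48]
rotvec [ 0.001 -0.    -0.01 ]
```

View pics/s1.png

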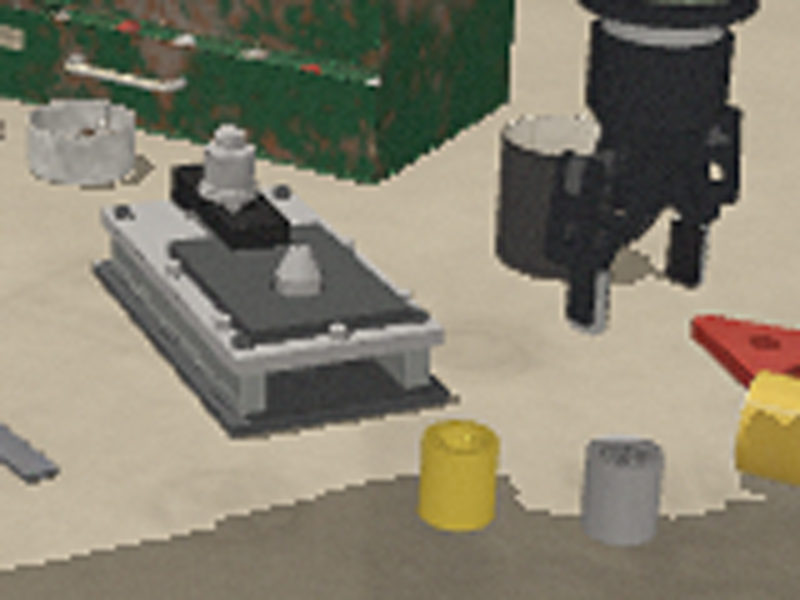

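The strap nose, at (262,240), now lies on the plate. The gripper hangs over the grey socket at (622,490), clear of the yellow one at (458,475).

```bash
python3 -m creep '[[[1,0.02,0.05,4,0,0,0],[1,0,0,4,0,0,0],[1,0,0,2.5,0,0,0],[1,0,0,1,0,0,0],[-1,0,0,0,0,0,0],[-1,0,0,0,0,0,0],[-1,0,0,0,0,0,0],[-1,0,0,0,0,0,0],[-1,0,0,0,0,0,0]]]' 80 >/dev/null; python3 go.py .548 -.307 .185 1.6
```

```text
t 10.325 pos [ 0.5484 -0.307   0.1858] rot [3.140e+00 1.000e-03 1.591e+00] q [ 0.18  0.85  0.35  1.73 -0.46  0.64  0.82] F [-2.3  1.7 10.3] M [0.29 0.5  0.04] w 0.0429 ff 80.89194992557168
tool cm [-0.   -0.04  0.08]
rotvec [ 0.002  0.001 -0.009]
```

```bash
python3 -m creep '[[[-1,0,0,-1,0,0,0],[-1,0,0,-4,0,0,0],[-1,0,0,-5,0,0,0],[-1,0,0,-2.5,0,0,0],[-1,0,0,0,0,0,0]]]' >/dev/null; python3 go.py .555 -.0415 .31 1.6
```

```text
t 10.95 pos [ 0.5483 -0.3069  0.3118] rot [3.138e+00 1.000e-03 1.592e+00] q [ 0.12  0.68  0.45  1.69 -0.38  0.85  0.76] F [-0.5  0.7 -3.3] M [0.04 0.02 0.02] w 0.0431 ff 82.15842484496534
tool cm [26.52  1.22  0.15]
rotvec [ 0.003  0.001 -0.008]
```

```bash
python3 -m creep '[[[-1,4,0.2,0,0.003,0,0],[-1,5,0.25,0,0,0,0],[-1,5,0.25,0,0,0,0],[-1,5,0.25,0,0,0,0],[-1,4.5,0.27,0,0,0,0],[-1,3,0,0,0,0,0],[-1,0,0,0,0,0,0],[-1,0,0,0,0,0,0]]]' >/dev/null; python3 go.py .555 -.0415 .31 1.6
python3 - <<'E'
from h import *
from workcell import vision
out=[]
for n,(x0,y0,w,h) in(("scene",(300,140,66,80)),("top",(290,135,66,80))):
    f=vision.grab_frame(n);np.savez(n+"2.npz",**f)
    out.append(cv2.resize(f["image"][y0:y0+h,x0:x0+w],None,fx=6,fy=6,interpolation=cv2.INTER_CUBIC))
cv2.imwrite("pics/al.png",np.hstack(out))
E
```

```text
t 11.95 pos [ 0.5545 -0.042   0.3089] rot [-3.138  0.     1.591] q [-0.37  0.59  0.48  1.89 -0.38  0.76  0.34] F [ 0.   0.4 -3. ] M [0.01 0.04 0.02] w 0.0432 ff 82.09530981257558
tool cm [ 0.05  0.05 -0.11]
rotvec [-0.004  0.    -0.009]
```

View pics/al.png

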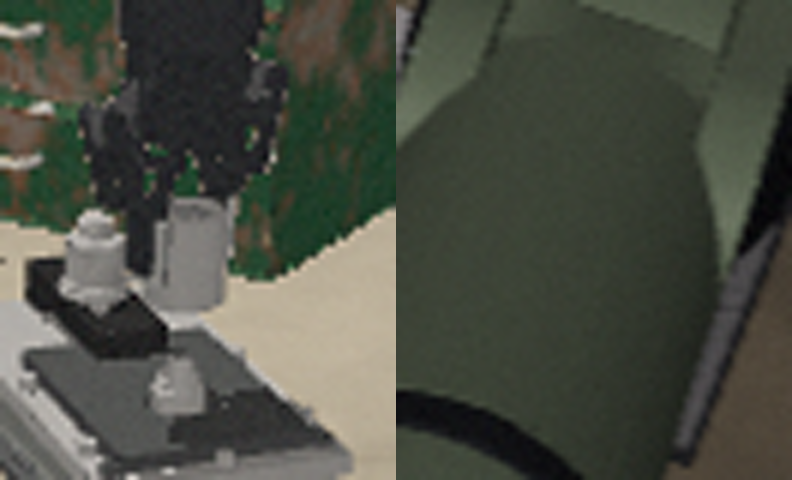

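The left half (scene view) shows the socket held upright above the cone: socket centre near column 192, cone tip at (178,362). The top view is blocked by the arm. I compare with projections.

Run:
```python
from h import *
s=np.load("scene2.npz");s0=np.load("scene0.npz")
def pj(p):
    T=s["cam_to_world"];c=T[:3,:3].T@(np.array(p)-T[:3,3]);return np.array([c[0]/c[2]*K(s)+s["cx"],c[1]/c[2]*K(s)+s["cy"]]),c[2]
for z in(.088,.123,.148,.173): print(z,pj([.5545,-.042,z]))
hsv=cv2.cvtColor(s["image"],cv2.COLOR_BGR2HSV)
for v in range(173,198,2): print(v,*["%d/%d"%(hsv[v,u,2],hsv[v,u,1]) for u in range(320,344)])
P=cloud(s);q=P[170:192,318:345].reshape(-1,3);q=q[(q[:,2]>.12)&(q[:,2]<.165)&(abs(q[:,0]-.55)<.06)&(abs(q[:,1]+.04)<.06)];print(len(q),np.median(q,0))
```

```text
0.088 (array([329.69337601, 199.78695611]), np.float64(1.5063406541992217))
0.123 (array([330.03276268, 189.57033186]), np.float64(1.49251133678409))
0.148 (array([330.27905802, 182.15605419]), np.float64(1.482633252916139))
0.173 (array([330.52865728, 174.64231823]), np.float64(1.472755169048188))
173 29/35 40/19 40/6 45/34 39/26 41/31 37/21 44/29 78/10 131/14 134/13 132/14 131/10 127/12 121/15 100/8 58/18 51/10 134/10 120/45 69/85 61/134 67/88 65/145
175 75/24 41/12 31/25 41/19 43/6 39/26 38/27 32/32 104/10 101/13 99/5 98/10 101/5 88/3 87/9 106/12 115/16 115/11 132/8 120/45 67/118 67/110 70/91 67/69
177 71/72 44/17 43/59 35/15 35/22 61/4 137/9 135/8 105/15 127/10 130/16 127/12 126/10 127/14 129/16 126/8 121/8 113/14 130/6 74/59 67/61 74/59 62/78 69/63
179 163/25 57/9 39/13 41/44 38/40 57/0 136/8 106/10 103/7 131/18 133/10 131/12 128/8 131/16 128/6 124/10 117/4 118/15 108/5 92/86 93/99 83/65 67/72 75/65
181 99/15 48/27 35/36 41/6 41/25 60/13 135/9 104/10 130/12 130/12 133/17 132/12 131/14 131/10 131/16 123/8 121/13 114/7 151/24 72/53 65/82 75/82 70/98 72/64
183 98/5 41/31 39/13 40/2
[... 593 characters left out ...]
192/46 188/46 188/46 189/46 189/47
191 33/31 41/6 43/12 43/18 41/6 138/13 134/6 126/12 123/10 130/12 133/13 130/14 128/10 122/15 118/19 159/38 193/48 193/48 191/45 190/44 188/47 187/48 188/49 188/49
193 47/5 46/6 49/16 45/11 49/21 48/16 39/33 153/12 183/10 181/11 182/13 186/12 183/11 180/7 188/37 189/46 188/50 186/47 188/45 187/46 185/45 185/47 184/46 188/45
195 38/20 41/12 40/26 32/24 33/15 37/21 28/27 31/16 87/12 77/10 78/7 78/10 79/10 78/10 103/5 181/7 188/28 193/48 192/46 192/46 191/47 192/46 191/47 189/46
197 31/16 33/8 34/15 34/15 38/27 32/16 33/15 35/7 89/6 82/6 84/3 83/6 86/9 85/6 80/3 80/6 73/3 157/8 183/18 186/26 187/37 190/44 190/44 188/46
186 [ 0.53749683 -0.05655588  0.14729663]
```

```bash
python3 -m creep '[[[-1,0.07,0.05,1,-0.003,0,0],[-1,0,0,1.5,0,0,0],[-1,0,0,1,0,0,0],[-1,0,0,1,0,0,0],[-1,0,0,0,0,0,0]]]' >/dev/null; python3 go.py .555 -.0412 .2478 1.6
python3 -m creep '[[[-1,0,0,0.3,0,0,0],[-1,0,0,0.3,0,0,0],[-1,0,0,0.3,0,0,0],[-1,0,0,0,0,0,0]]]' >/dev/null; python3 go.py .555 -.0412 .2478 1.6
```

```text
t 12.675 pos [ 0.555  -0.0409  0.2635] rot [-3.14   0.     1.592] q [-0.34  0.66  0.43  1.91 -0.43  0.67  0.38] F [-0.  -0.7 -2.9] M [-0.04 -0.02 -0.07] w 0.0431 ff 82.14413252659142
tool cm [-0.03 -0.    1.57]
rotvec [-0.001  0.    -0.008]
t 13.175 pos [ 0.5555 -0.0406  0.2554] rot [ 3.141 -0.     1.592] q [-0.33  0.67  0.42  1.91 -0.44  0.65  0.38] F [1.7 3.6 2.7] M [ 0.86 -0.64  0.03] w 0.0429 ff 82.59608007967472
tool cm [-0.06 -0.05  0.76]
rotvec [ 0.001 -0.    -0.008]
```

```bash
python3 -m creep '[[[-1,0.03,0.015,0.15,0,0,0],[-1,0.03,0.015,0.15,0,0,0],[-1,0,0,0,0,0,0]]]' >/dev/null; python3 go.py .555 -.0412 .2478 1.6
```

```text
t 13.55 pos [ 0.5557 -0.0401  0.2523] rot [ 3.141 -0.     1.592] q [-0.33  0.67  0.42  1.91 -0.44  0.64  0.39] F [3.3 3.9 4.9] M [ 0.85 -0.84  0.04] w 0.0429 ff 82.78629248030484
tool cm [-0.11 -0.07  0.45]
rotvec [ 0.001 -0.    -0.008]
```

```bash
python3 -m creep '[[[-1,0.04,0.04,0.12,0,0,0],[-1,0.03,0.03,0.12,0,0,0],[-1,0,0,0,0,0,0]]]' >/dev/null; python3 go.py .555 -.0412 .2478 1.6
```

```text
t 13.925 pos [ 0.5561 -0.0396  0.2498] rot [-3.141  0.     1.592] q [-0.33  0.68  0.42  1.91 -0.44  0.64  0.39] F [2.5 2.3 5.9] M [ 0.56 -0.47  0.04] w 0.0428 ff 82.77719934470952
tool cm [-0.15 -0.11  0.2 ]
rotvec [-0.     0.    -0.008]
```

```bash
python3 -m creep '[[[-1,0.05,0.05,0.1,0,0,0],[-1,0,0,0.06,0,0,0],[-1,0,0,0,0,0,0],[-1,0,0,0,0,0,0]]]' >/dev/null; python3 go.py .555 -.0412 .2478 1.6
```

```text
t 14.425 pos [ 0.5563 -0.0394  0.2482] rot [-3.141  0.     1.591] q [-0.33  0.68  0.42  1.91 -0.44  0.64  0.39] F [-0.   0.6  7.6] M [0.09 0.05 0.02] w 0.0432 ff 83.06616274639964
tool cm [-0.18 -0.14  0.04]
rotvec [-0.001  0.    -0.009]
```

Side forces are nearly zero, so the socket is centred. I press on in small steps.

```bash
python3 -m creep '[[[-1,0,0,0.06,0,0,0],[-1,0,0,0,0,0,0]]]' >/dev/null; python3 go.py
python3 -m creep '[[[-1,0,0,0.05,0,0,0],[-1,0,0,0,0,0,0]]]' >/dev/null; python3 go.py
```

```text
t 14.675 pos [ 0.5563 -0.0394  0.2478] rot [-3.141  0.     1.591] q [-0.33  0.68  0.41  1.91 -0.44  0.64  0.39] F [-0.7  0.4 12.8] M [ 0.11  0.36 -0.  ] w 0.043 ff 83.7200366333127
t 14.925 pos [ 0.5563 -0.0394  0.2478] rot [-3.141 -0.     1.591] q [-0.33  0.68  0.41  1.91 -0.44  0.64  0.39] F [-6.   1.3 22. ] M [0.19 1.1  0.04] w 0.043 ff 84.95753433555365
```

```bash
python3 -m creep '[[[-1,0,-0.02,0.03,0,0,0],[-1,0,0,0,0,0,0],[-1,0,0,0,0,0,0],[-1,0,0,0,0,0,0],[-1,0,0,0,0,0,0],[-1,0,0,0,0,0,0]]]' >/dev/null; python3 go.py
python3 - <<'E'
from h import *
from workcell import vision
f=vision.grab_frame("scene")
cv2.imwrite("pics/fin.png",cv2.resize(f["image"][140:240,270:370],None,fx=6,fy=6,interpolation=cv2.INTER_CUBIC))
E
python3 go.py
```

```text
t 15.675 pos [ 0.5562 -0.0395  0.2477] rot [-3.142 -0.     1.591] q [-0.33  0.68  0.41  1.91 -0.44  0.64  0.39] F [-6.8  2.1 27.7] M [ 0.3   1.28 -0.01] w 0.0432 ff 85.44777452945709
t 15.725 pos [ 0.5562 -0.0395  0.2477] rot [-3.142 -0.     1.591] q [-0.33  0.68  0.41  1.91 -0.44  0.64  0.39] F [-5.7  1.6 27.4] M [0.32 1.26 0.01] w 0.043 ff 85.44781702570617
```

View pics/fin.png

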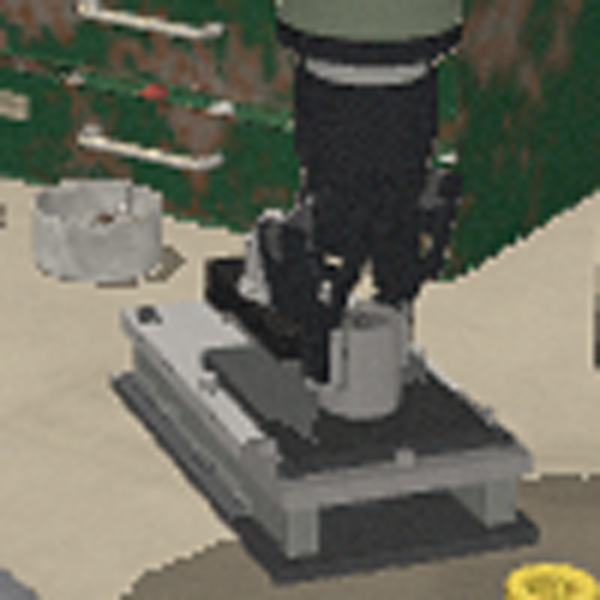

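The socket, at (365,365), stands flat on the plate over the cone, held by the fingers and pressed with about 18 N.

```bash
python3 -c "
from workcell import bot
print(bot.job_done())"
```

```text
the job is handed in; nothing more can be done
None
```

I handed the job in with the nut turned to its stop, the strap on the plate, and the socket held flat over the cone at an estimated 18 N; the hand-in returned no verdict, and I inferred the nut and strap state from wrist forces and pictures.

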